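# Reverse the ratchet and clamp the filter vessel

## Task

The ratchet handle on top of the steel filter vessel is still set to loosen: flip its red direction lever fully over to tighten, then, before turning the screw, swing the handle back anticlockwise past the middle of its travel to feel that it free-wheels. Now work the handle to and fro, as many strokes as it takes, until the clamp screw has the lid firmly down on its seal, that is until the clockwise pull at the middle of the rubber grip has risen to about 10 N; at 16 N the seal is crushed. Never turn the screw while the lever is on loosen, do not knock over or push aside the things around, and let go.

Things in the scene. Friction and masses are not known exactly. Their poses are not given: they have to be found in the camera images.
- filter_vessel: Bench pressure filter, fixed: steel pot on a 122 x 166 mm base plate, aluminium lid, and over it a blue bridge bar on two tie rods (66 mm off along the vessel's y, black caps, tops at z = 186 mm). The vertical clamp screw goes through the bridge and carries the ratchet handle. Origin: on the screw axis at worktop height, z up. The handle at joint 0 points along the vessel's own -x.
- ratchet_handle (a joint): Swing of the handle about the screw axis, rad, 0 = along the vessel's -x, positive CLOCKWISE from above, stops at +-1.2, starts 0.2 to 0.45. Stays where left. 20 teeth: up to 0.32 rad of a stroke is lost before it bites. Lever on tighten: clockwise turns the screw, anticlockwise free-wheels with clicks, 1.5 to 2.5 N at the grip; on loosen the other way round.
- handle_grip (a point): Middle of the black rubber grip, on its axis, 140 mm from the screw axis, z = 173.5 mm. Round bar 21 mm thick, 90 to 190 mm from the axis, free all round; its -x points outwards. Clockwise pull here, on tighten: 3.6 N while the screw runs free; with the foot on the lid it gains some 13 N per rad: 10 N is firm (8 to 12 will do), 16 N crushes. Felt only in motion.
- direction_lever (a joint): Red direction lever on top of the ratchet head, rad, from the handle's line, positive = clockwise from above; -0.40 (stop, tip turned anticlockwise) = loosen, +0.40 (stop, tip turned clockwise) = tighten. It snaps over the middle and stays at either stop. Its vertical hinge lies 29 mm from the screw axis, towards the grip.
- lever_tip (a point): In the red thumb tab at the lever's end, 28 mm from the lever's hinge, which it points away from, towards the grip. Tab: upright, 12 mm along the lever, 10 mm wide, top at z = 205 mm; this point at z = 198 mm. Head and neck below it end at z = 185 mm; free on both sides above that. 1 to 3 N sideways flips it; pushed on at its clockwise stop with 3 to 4 N, the handle comes along.
- screw_mark (a point): White paint mark on the knurled collar (42 mm across, z = 151 to 161 mm) just under the ratchet head; the collar turns with the clamp screw. The mark is 21 mm from the screw axis.
- clamp_foot: Brass foot at the lower end of the clamp screw, 32 mm across; origin at the middle of its underside. It turns with the screw and goes down 5 mm per clockwise turn. At the start it is somewhere between 0.5 and 1.8 mm above the lid.
- lid: Aluminium lid of the vessel, 100 mm across, 12 mm thick, origin at the middle of its underside (z = 91 mm); it rests on a firm rubber seal and gives only a fraction of a millimetre when it is clamped.
- buffer_bottle: White reagent bottle with a green cap, 60 x 60 x 135 mm, loose, standing left of the vessel; origin at the middle of its foot. Leave it alone.
- saline_bottle: Small white bottle, 48 x 48 x 105 mm, loose, standing to the left; origin at the middle of its foot. Leave it alone.
- sample_cup: Sample cup with a red lid, 64 x 64 x 70 mm, loose, standing to the right; origin at the middle of its foot. Leave it alone.
- forceps: Steel forceps, 122 x 12 x 8 mm, loose, lying to the right; origin in the middle. Leave them alone.

How it is judged:
By the outcome, as a careful person would: the job done as asked, in the order asked, and still so for the second after the job is handed in, with the robot touching nothing.
It also fails if it takes over 64 s, if anything falls off the work surface, if the arm or the gripper's body presses on something with over 40 N, if the wrist force passes 120 N, or if a joint passes its speed limit or range.

## Robot

A 7-joint arm with a two-finger parallel gripper is mounted at the origin on a cart in front of the work surface, level with it; the furniture and walls round the work are solid. World frame = base frame: x ahead of the robot, y to its left, z up, the work surface at z = 0. Lengths are in m, angles in degrees, forces in N, time in s.
With the tool pointing down it reaches from about 0.425 to 1.025 m from the base axis. Payload 9.4 kg.
Tool frame: the origin (TCP) lies on the centre line of the jaws, within the pads' length; the fingertips stand 8 mm ahead of it and the grasp point (between the pads) lies 11 mm behind it; z points along the fingers, y is the line along which they close (so a half turn about z gives the same grasp; the last joint's range is limited). The gripper opens to 93 mm and grips with 3 to 60 N. Pads are 15 mm wide; open, the fingers measure 128 mm over their backs; the gripper's body (75 mm by 188 mm) begins 65 mm behind the grasp point.
Start: joints at [67.97, 34.337, -0.143, 91.639, 0.103, 54.024, -4.572], TCP at [0.22, -0.691, 0.227] pointing down, gripper open.
Joint ranges: [-147.43, 147.43], [-19.82, 112.94], [-74.19, 73.91], [6.32, 146.72], [-59.91, 239.91], [6.04, 106.73], [-150.56, 150.56]. Speed limits (degrees/s): [127.2, 127.2, 172.46, 172.46, 180, 180, 180].

## Interface

Orientations are given as a 3x3 rotation matrix whose columns are the frame's x, y, z axes.
In Python, from plant import env, cams, workorder, spotter gives the robot as it stands. The module is installed in compiled form; this text tells all that it offers.
- The arm moves only by the tool carry_out, never from a script. Its argument "motion" is a list that holds one entry, the list of rows, each a list of 7 numbers: the turn, a rotation vector about the tool's x, y, z in parts of the range, where 1.0 means 120 degrees, then the shift along the tool's x, y, z in a scale on which 1.0 is 400 mm, then the opening, from -1 (shut) to 1 (fully open). A call has 1 to 8 rows; each row is the pose to reach, as a shift and turn from the pose commanded when the call began, along the tool's axes at that moment; what a row does not reach only later rows make up. A row lasts 1/10 s, in which the tool goes at most 50 mm and 8.59 degrees, less where a joint would pass 70% of its speed; a pose out of reach is approached as far as the arm can. A shift or turn number past 1, either way, is cut back to 1. A call with a gripper value outside its range is refused whole. The fingers move at their own pace and stop on an object; "force" is the grip in N (left out, the last holds). Time passes only in rows, so rows that repeat a pose let the fingers close. It gives the time, the measured TCP pose, the force, the opening and the grip force at its end, in the units of the state.
- env.state(): the state, without advancing time (a new reading comes with each control period).
- cams.capture(name): name is "scene" or "side" or "wrist"; returns a dict with "color" (480x640x3 uint8, blue, green, red), "range_z" (480x640 float32, m along the optical axis (not along the pixel's ray), 0 where there is no reading), "mtx" (3x3 intrinsics, pixels), "eye" and "attitude" of the camera in the world; the wrist camera has in their place "T_tool_cam" (4x4, takes a point from camera to tool coordinates, whose origin is the TCP and whose axes are the flange's). Camera axes: x right, y down, z forward; pixel columns grow to the right and rows downward; lengths in m; the calibration is good to about 2 mm. A picture is of the moment at which its call begins: read the wrist's pose just before it.
- workorder.job_done(): hands the job in; it is judged then, once.
Trained networks look in a picture, given as the dict that the camera call returned (one of the last four; its "shot" number tells which), for a name from the list of things; names that differ only in an ending like _2 or _b are one class to them, and where a whole thing is asked for, a point or a joint stands for the part that bears it (a point fixed in the world has none). Each returns a list of dicts, best first, with "conf" (0 to 1); they miss things now and then, are a little off and sometimes report something else, mostly with a low value. They report only what shows in the picture. A call takes as long as a camera call.
- spotter.silhouettes(picture, label): "mask" (480x640 bool, what is visible of it) and "extent" ([left, top, width, height] in pixels, round what is visible of it).
The state is a dict: "time": time; "q": joint angles; "qd": joint speeds; "tau": joint torques, N m; "position": TCP position; "tcp_rot": TCP orientation; "wrist_force": force on the tool from outside, world axes, zero at the start; "torque": the same for the moment, N m; "grip_width": finger opening in m; "grip_force": force on a finger pad.
Only numpy, scipy, OpenCV 4.12 (cv2) and the standard library are available. Lean on these libraries where they do the work, as an engineer would, in place of code of your own. Each camera call takes 0.05 s, during which the arm holds its last target. There are 200 camera calls.

## Working session

There is one attempt and no reset: what is moved stays moved. The work goes in short steps, Python scripts to look and compute and a tool call to move; the robot and the scene stay as the last step left them, time stands still between calls to the robot, and variables do not carry over. Pictures are saved under pics/ and viewed, at most 10 in all, crops included, and the job is handed in when it is done.

Besides the shell and the picture viewer there is one more tool, called after "Request:" in YAML: its name, and indented under it one key for each argument. carry_out: Moves the arm, as the interface text tells. Its arguments: {"type":"object","properties":{"motion":{"type":"array"},"force":{"type":"number"}},"required":["motion"]}

```bash
mkdir -p pics; cat > h.py <<'E'
import numpy as np, cv2
from plant import env, cams, workorder, spotter
def pts(p, mask=None):
    z=p["range_z"]; m=z>0
    if mask is not None: m&=mask
    v,u=np.nonzero(m); d=z[v,u]; K=p["mtx"]
    c=np.stack([(u-K[0,2])/K[0,0]*d,(v-K[1,2])/K[1,1]*d,d],1)
    if "eye" in p: return c@np.array(p["attitude"]).T+np.array(p["eye"]),u,v
    T=np.array(p["T_tool_cam"]); s=p["st"]; c=c@T[:3,:3].T+T[:3,3]
    return c@np.array(s["tcp_rot"]).T+np.array(s["position"]),u,v
def cap(n):
    s=env.state(); p=cams.capture(n); p["st"]=s; return p
E
python3 - <<'E'
from h import *
s=env.state(); print({k:np.round(v,3).tolist() for k,v in s.items()})
for n in ("scene","side"):
    p=cap(n); cv2.imwrite(f"pics/{n}0.png",p["color"])
    print(n,np.round(p["mtx"],1).tolist(),np.round(p["eye"],3),np.round(p["attitude"],3).tolist())
    for l in ["filter_vessel","ratchet_handle","handle_grip","direction_lever","lever_tip","screw_mark","buffer_bottle","saline_bottle","sample_cup","forceps","lid","clamp_foot"]:
        for r in spotter.silhouettes(p,l)[:2]:
            w,u,v=pts(p,r["mask"])
            if len(w): print(l,round(r["conf"],2),r["extent"],len(w),np.round(np.median(w,0),3),np.round(np.percentile(w,3,0),3),np.round(np.percentile(w,97,0),3))
E
```

```text
{'time': 0.0, 'q': [67.969, 34.384, -0.146, 91.681, 0.104, 54.022, -4.57], 'qd': [0.079, 0.077, -0.047, 0.034, 0.007, 0.005, 0.082], 'tau': [-0.001, -76.506, 1.496, -25.234, -0.053, 0.017, 0.0], 'position': [0.22, -0.69, 0.226], 'tcp_rot': [[0.953, 0.303, -0.001], [0.303, -0.953, 0.001], [-0.0, -0.002, -1.0]], 'wrist_force': [-0.133, -0.471, 0.625], 'torque': [0.051, -0.004, -0.013], 'grip_force': 0.0, 'grip_width': 0.093}
scene [[497.1, 0.0, 323.0], [0.0, 497.1, 232.1], [0.0, 0.0, 1.0]] [-0.358 -0.761  0.742] [[0.487, -0.452, 0.747], [-0.873, -0.235, 0.427], [-0.017, -0.86, -0.509]]
filter_vessel 0.69 [260.7, 206.8, 116.5, 100.8] 4490 [ 0.501 -0.303  0.103] [ 0.419 -0.369  0.015] [ 0.559 -0.183  0.188]
ratchet_handle 0.69 [260.0, 214.4, 91.1, 21.6] 1048 [ 0.489 -0.266  0.182] [ 0.4   -0.322  0.167] [ 0.549 -0.17   0.194]
handle_grip 0.64 [255.9, 209.4, 95.6, 32.0] 1146 [ 0.489 -0.261  0.182] [ 0.4   -0.321  0.114] [ 0.57  -0.159  0.194]
lever_tip 0.48 [313.7, 214.4, 16.9, 6.5] 95 [ 0.497 -0.267  0.191] [ 0.48  -0.279  0.186] [ 0.518 -0.257  0.205]
screw_mark 0.71 [255.3, 200.0, 31.4
[... 2420 characters left out ...]
-0.014  0.136]
saline_bottle 0.91 [304.2, 332.0, 24.4, 43.5] 837 [0.542 0.068 0.069] [0.52  0.047 0.01 ] [0.563 0.077 0.106]
saline_bottle 0.53 [275.1, 290.7, 28.9, 55.4] 1303 [ 0.601 -0.024  0.084] [ 0.575 -0.053  0.006] [ 0.628 -0.014  0.136]
sample_cup 0.72 [298.7, 165.2, 18.5, 31.0] 496 [ 0.575 -0.57   0.061] [ 0.552 -0.613  0.005] [ 0.601 -0.557  0.072]
sample_cup 0.19 [308.0, 197.4, 73.7, 51.3] 1031 [ 0.504 -0.251  0.182] [ 0.407 -0.312  0.167] [ 0.56  -0.156  0.192]
forceps 0.21 [308.4, 199.5, 73.5, 52.2] 1115 [ 0.5   -0.252  0.181] [ 0.403 -0.32   0.162] [ 0.56  -0.155  0.192]
lid 0.77 [299.2, 221.9, 41.7, 19.0] 468 [ 0.514 -0.268  0.102] [ 0.487 -0.317  0.086] [ 0.555 -0.241  0.107]
```

```bash
python3 - <<'E'
from h import *
W=np.zeros((600,800,3),np.uint8)+60; H=np.zeros((600,800))
for n in ("scene","side"):
    p=cap(n); w,u,v=pts(p); c=p["color"][v,u]; 
    m=(w[:,2]>.16)&(w[:,2]<.215)&(w[:,0]>.35)&(w[:,0]<.7)&(w[:,1]>-.42)&(w[:,1]<-.12)
    w,c=w[m],c[m]
    o=np.argsort(w[:,2])
    for a,b in zip(w[o],c[o]):
        cv2.circle(W,(int((a[0]-.36)*2200),int((-.13-a[1])*2000)),2,b.tolist(),-1)
    red=(c[:,2]>90)&(c[:,2]>2*c[:,1].astype(int))&(c[:,2]>2*c[:,0].astype(int))
    r=w[red]; print(n,"red",len(r),np.round(r.mean(0),4)); print(np.round(r[r[:,2]>.197],3).tolist()[:25])
    dark=(c.max(1)<70)&(w[:,2]>.176)&(w[:,2]<.193); q=w[dark]
    # cluster
    img=np.zeros((400,400),np.uint8); img[((q[:,1]+.45)*1000).astype(int),((q[:,0]-.33)*1000).astype(int)]=255
    img=cv2.dilate(img,np.ones((7,7)))
    k,l=cv2.connectedComponents(img); lab=l[((q[:,1]+.45)*1000).astype(int),((q[:,0]-.33)*1000).astype(int)]
    for i in range(1,k):
        a=q[lab==i]; 
        if len(a)>6: print("dark",len(a),np.round(a.mean(0),4),np.round(a.min(0),3),np.round(a.max(0),3))
    p2=p["color"]; 
    x0,y0=(240,180) if n=="scene" else (260,170)
    cv2.imwrite(f"pics/{n}1.png",cv2.resize(p2[y0:y0+120,x0:x0+150],None,fx=5,fy=5,interpolation=cv2.INTER_CUBIC))
cv2.imwrite("pics/top.png",W)
E
```

```text
scene red 43 [ 0.491  -0.2659  0.1965]
[[0.487, -0.26, 0.206], [0.49, -0.262, 0.205], [0.484, -0.26, 0.205], [0.481, -0.264, 0.207], [0.484, -0.265, 0.206], [0.488, -0.265, 0.204], [0.482, -0.261, 0.203], [0.481, -0.264, 0.205], [0.485, -0.264, 0.203], [0.483, -0.26, 0.2], [0.479, -0.265, 0.203], [0.486, -0.264, 0.199], [0.484, -0.267, 0.201], [0.482, -0.261, 0.198], [0.481, -0.264, 0.199], [0.483, -0.265, 0.198], [0.486, -0.269, 0.198], [0.478, -0.263, 0.198], [0.48, -0.264, 0.197], [0.481, -0.266, 0.197]]
dark 7 [ 0.4975 -0.3551  0.1817] [ 0.496 -0.358  0.178] [ 0.5   -0.354  0.185]
dark 235 [ 0.4274 -0.1959  0.1814] [ 0.392 -0.231  0.176] [ 0.465 -0.161  0.188]
side red 27 [ 0.5051 -0.2657  0.1919]
[[0.491, -0.255, 0.208], [0.488, -0.26, 0.204], [0.486, -0.264, 0.201], [0.488, -0.258, 0.202], [0.486, -0.256, 0.204]]
dark 16 [ 0.5071 -0.3449  0.18  ] [ 0.502 -0.35   0.176] [ 0.512 -0.34   0.184]
dark 18 [ 0.5348 -0.2842  0.1849] [ 0.523 -0.291  0.181] [ 0.546 -0.276  0.188]
dark 11 [ 0.4928 -0.2572  0.1876] [ 0.486 -0.264  0.178] [ 0.502 -0.252  0.191]
dark 15 [ 0.5649 -0.2255  0.1811] [ 0.56  -0.23   0.177] [ 0.571 -0.221  0.187]
dark 290 [ 0.4374 -0.1862  0.1811] [ 0.397 -0.229  0.176] [ 0.477 -0.148  0.187]
```

View pics/top.png

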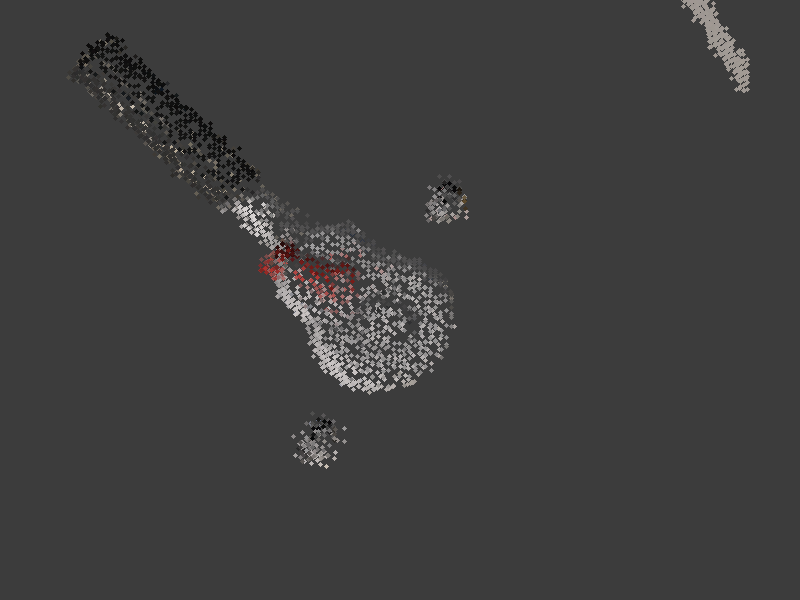

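View pics/scene1.png

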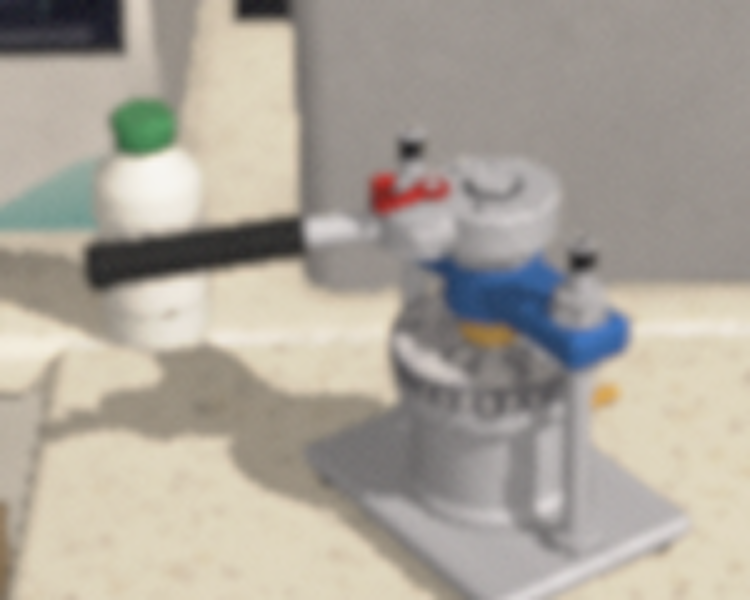

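Top view: tie-rod caps at px (447,203) and (320,442), so the screw axis is near (0.534,-0.291) and the caps are 133 mm apart (132 expected). The grip runs to the upper left at joint ≈0.32. The red tab at px (280,258) is on the anticlockwise side, which is loosen. The scene crop shows the same, with the red lever at px (400,190). Moving closer for a wrist look.

Careful with the scale: shifts go in shares of 400 mm and turns go in shares of 120 degrees. That gives: 255 mm / 400 = 0.6375, 230 mm / 400 = 0.575, -64 degrees / 120 = -0.5333.

Request:
carry_out:
  motion:
    - [[0,0,-0.0667,0.06,-0.05,0,1],[0,0,-0.1333,0.15,-0.125,0,1],[0,0,-0.2,0.2375,-0.205,0,1],[0,0,-0.2667,0.325,-0.28,0,1],[0,0,-0.3333,0.4125,-0.355,0,1],[0,0,-0.4,0.5,-0.43,0,1],[0,0,-0.4667,0.575,-0.495,0,1],[0,0,-0.5333,0.6375,-0.55,0,0.5]]

```text
time: 2.2
position: [0.3972, -0.4019, 0.227]
tcp_rot: [[0.138, 0.99, 0.001], [0.99, -0.138, -0.0], [-0.0, 0.001, -1.0]]
wrist_force: [-0.7, 0.1, -0.2]
grip_width: 0.0889
grip_force: 0.0
```

Scaled: 153 mm / 400 = 0.3825, 145 mm / 400 = 0.3625, -54 degrees / 120 = -0.45.

Request:
carry_out:
  motion:
    - [[0,0,-0.0667,0.05,0.02,-0.0075,0.2],[0,0,-0.1333,0.1125,0.05,-0.02,0],[0,0,-0.2,0.175,0.0775,-0.0325,-0.14],[0,0,-0.2667,0.2425,0.1075,-0.045,-0.14],[0,0,-0.3333,0.3125,0.14,-0.05,-0.14],[0,0,-0.4,0.3625,0.1625,-0.05,-0.14],[0,0,-0.45,0.3825,0.1725,-0.05,-0.14],[0,0,-0.45,0.3825,0.1725,-0.05,-0.14]]

```text
time: 3.0
position: [0.4874, -0.2614, 0.2468]
tcp_rot: [[-0.718, 0.697, 0.001], [0.697, 0.718, 0.0], [-0.0, 0.001, -1.0]]
wrist_force: [0.1, -0.8, -0.1]
grip_width: 0.0399
grip_force: 0.0
```

```bash
cat >> h.py <<'E'
S=np.array([.534,-.291])
def loc(w,a=135.6): # handle frame: out, cw-tangent
    t=np.radians(a); e=np.array([[np.cos(t),np.sin(t)],[np.sin(t),-np.cos(t)]])
    return (w[...,:2]-S)@e.T
E
python3 - <<'E'
from h import *
p=cap("wrist"); s=p["st"]; print(np.round(s["position"],4),np.round(s["tcp_rot"],3).tolist(),s["q"],s["grip_width"])
cv2.imwrite("pics/wr.png",p["color"])
w,u,v=pts(p); c=p["color"][v,u].astype(int)
red=(c[:,2]>90)&(c[:,2]>2*c[:,1])&(c[:,2]>2*c[:,0])&(w[:,2]>.17)
r=w[red]; print(len(r)); t=r[r[:,2]>.2]
print("tab",np.round(t.mean(0),4),np.round(loc(t).min(0),4),np.round(loc(t).max(0),4)) if len(t) else 0
g=(c.max(1)<70)&(abs(w[:,2]-.18)<.012); q=loc(w[g]); k=(q[:,0]>.085)
q=q[k]; print("grip",len(q),np.polyfit(q[:,0],q[:,1],1),q.min(0),q.max(0))
E
```

```text
[ 0.4874 -0.2614  0.2468] [[-0.718, 0.697, 0.001], [0.697, 0.718, 0.0], [-0.0, 0.001, -1.0]] [ 48.08271514  24.62634809 -35.59204308 111.57045326  18.55760042
  49.46919935  48.58667673] 0.03993373640791286
840
tab [ 0.4859 -0.2595  0.2042] [ 0.0494 -0.0163] [ 0.0618 -0.0056]
grip 6237 [ 0.01523601 -0.0015259 ] [ 0.09083895 -0.00988419] [0.19089531 0.01263561]
```

View pics/wr.png

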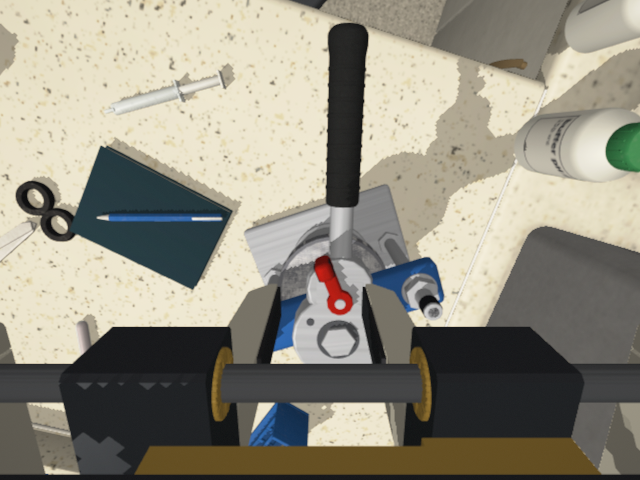

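The wrist view shows the red tab at px (322,265), left of the handle line and between the open jaws; tab in the handle frame is (55.6,-11) mm as expected. A grey block sits lower right, so I check it while descending.

Scaled: 48 mm / 400 = 0.12, 40 mm / 400 = 0.1.

Request:
carry_out:
  motion:
    - [[0,0,0,0,0,0.05,-0.14],[0,0,0,0,0,0.1,-0.14],[0,0,0,0,0,0.12,-0.14],[0,0,0,0,0,0.12,-0.14]]

```text
time: 3.45
position: [0.4856, -0.2632, 0.1977]
tcp_rot: [[-0.713, 0.701, -0.002], [0.701, 0.713, 0.001], [0.002, -0.001, -1.0]]
wrist_force: [0.2, -0.3, -0.4]
grip_width: 0.0399
grip_force: 0.0
```

```bash
python3 - <<'E'
from h import *
for n in ("scene","side"):
    p=cap(n); w,u,v=pts(p)
    m=(w[:,2]>.145)&(w[:,0]>.3)&(w[:,0]<.9)&(w[:,1]>-.6)&(w[:,1]<.1)
    w=w[m]; img=np.zeros((71,61),int); np.maximum.at(img,(((w[:,1]+.6)*100).astype(int),((w[:,0]-.3)*100).astype(int)),(w[:,2]*1000).astype(int))
    for r in range(70,-1,-2): print("%.2f"%(r/100-.6)," ".join("%4d"%x if x else "   ." for x in img[r,::3]))
E
```

```text
0.10    .    .    .    .    .    .    .    .    .    .    .    .    .    .    .    .    .    .    .    .    .
0.08    .    .    .    .    .    .    .    .    .    .    .  179  215  233  259  278  296  300    .    .    .
0.06    .    .    .    .    .    .    .    .    .    .    .  177  207  226  252  270  285    .    .    .    .
0.04    .    .    .    .    .    .    .    .    .    .    .  160  189  219  238  263    .    .    .    .    .
0.02    .    .    .    .    .    .    .    .    .    .    .    .  179  206  224    .    .    .    .    .    .
0.00    .    .    .    .    .    .    .    .    .    .    .    .  161  181    .    .    .    .    .    .    .
-0.02    .    .    .    .    .    .    .    .    .    .    .    .    .    .    .    .    .    .    .    .    .
-0.04    .    .    .    .    .    .    .    .    .    .    .    .    .    .    .    .    .    .    .    .    .
-0.06    .    .    .    .    .    .    .    .    .    .    .    .    .    .  300    .    .    .    .    .    .
-0.08    .    .    .    .    .    .    .    .    .    .    .    .    .  307    .    .    .    .    .    .  
[... 6179 characters left out ...]
   .    .    .    .    .    .    .
-0.50    .    .    .    .    .    .    .    .    .    .    .    .    .    .    .    .    .    .    .  513    .
-0.52    .    .    .    .    .    .    .    .    .    .    .    .    .    .    .    .    .    .  558  578    .
-0.54    .    .    .    .    .    .    .    .    .    .    .    .    .    .    .    .    .  558  572    .    .
-0.56    .    .    .    .    .    .    .    .    .    .    .    .    .    .    .  406  552  563    .    .    .
-0.58    .    .    .    .    .    .    .    .    .    .    .    .    .    .  202  556  556    .    .    .    .
-0.60    .    .    .    .    .    .    .    .    .    .    .    .    .  498  551  538    .    .    .    .    .
```

Scaled: 32 mm / 400 = 0.08, 29 mm / 400 = 0.0725.

Request:
carry_out:
  motion:
    - [[0,0,0,0,0.02,0,-0.14],[0,0,0,0,0.035,0,-0.14],[0,0,0,0,0.0425,0,-0.14],[0,0,0,0,0.05,0,-0.14],[0,0,0,0,0.0575,0,-0.14],[0,0,0,0,0.065,0,-0.14],[0,0,0,0,0.0725,0,-0.14],[0,0,0,0,0.08,0,-0.14]]

```text
time: 4.35
position: [0.509, -0.2396, 0.1986]
tcp_rot: [[-0.715, 0.699, -0.0], [0.699, 0.715, 0.0], [0.0, 0.0, -1.0]]
wrist_force: [-0.3, -0.2, -0.1]
grip_width: 0.0397
grip_force: 0.4
```

```bash
cat > look.py <<'E'
from h import *
import sys
p=cap("wrist"); s=p["st"]; print(round(s["time"],2),np.round(s["position"],4),np.round(s["tcp_rot"],3).tolist(),np.round(s["q"],1),np.round(s["wrist_force"],2))
w,u,v=pts(p); c=p["color"][v,u].astype(int)
red=(c[:,2]>90)&(c[:,2]>2*c[:,1])&(c[:,2]>2*c[:,0])&(w[:,2]>.17)&(w[:,2]<.215)
r=w[red]; t=r[r[:,2]>.2]
d=np.hypot(*(w[:,:2]-S).T)
g=(c.max(1)<70)&(abs(w[:,2]-.18)<.012)&(d>.1)&(d<.185)
k=w[g][:,:2]-S; a=np.degrees(np.arctan2(k[:,1],k[:,0])); A=(np.median(a)-0.4)%360 if len(a)>50 else float('nan')
print("handle heading",round(A,1),"joint",round(np.radians(154.2-A),3),len(a))
print("tcp loc",np.round(loc(np.array(s["position"]),A)*1000,1))
if len(t):
  q=loc(t,A).mean(0)-[.029,0]; print("tab",len(t),np.round(q*1000,1),"lever rad",round(np.arctan2(q[1],q[0]),3))
if len(sys.argv)>1: cv2.imwrite("pics/"+sys.argv[1],p["color"])
E
python3 look.py wr2.png
```

```text
4.35 [ 0.509  -0.2396  0.1986] [[-0.715, 0.699, -0.0], [0.699, 0.715, 0.0], [0.0, 0.0, -1.0]] [ 42.9  28.5 -33.4 113.3  22.   44.5  42.4] [-0.3  -0.17 -0.06]
handle heading 134.3 joint 0.347 8890
tcp loc [54.2 18. ]
tab 457 [29.3  2.5] lever rad 0.085
```

View pics/wr2.png

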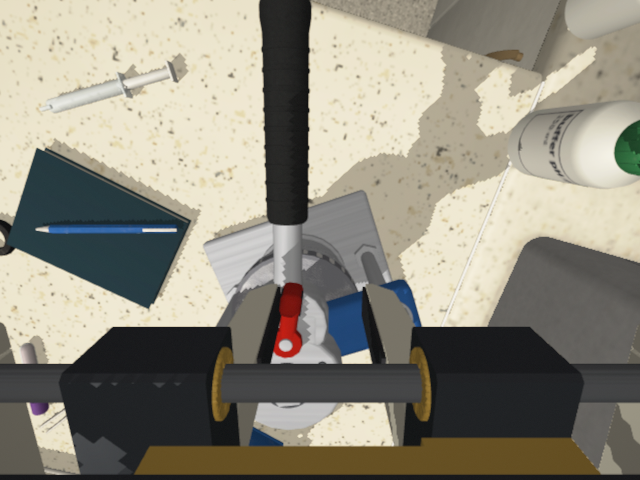

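The wrist view shows the red lever roughly in line with the handle (tab px (290,297)), close against the left pad. It is just past the middle, so I push on gently.

Scaled: 5 mm / 400 = 0.0125, 4 mm / 400 = 0.01.

Request:
carry_out:
  motion:
    - [[0,0,0,0,0.005,0,-0.14],[0,0,0,0,0.01,0,-0.14],[0,0,0,0,0.0125,0,-0.14],[0,0,0,0,0.0125,0,-0.14]]

```text
time: 4.8
position: [0.5126, -0.2361, 0.1987]
tcp_rot: [[-0.715, 0.699, 0.0], [0.699, 0.715, -0.0], [-0.0, 0.0, -1.0]]
wrist_force: [0.1, 0.4, 0.6]
grip_width: 0.04
grip_force: 0.0
```

```bash
python3 look.py
```

```text
4.8 [ 0.5126 -0.2361  0.1987] [[-0.715, 0.699, 0.0], [0.699, 0.715, -0.0], [-0.0, 0.0, -1.0]] [ 42.4  28.6 -33.3 113.1  22.   44.6  42. ] [0.12 0.43 0.57]
handle heading 134.2 joint 0.348 8909
tcp loc [54.2 23. ]
tab 446 [27.7  8.7] lever rad 0.303
```

Scaled: 86 mm / 400 = 0.215, 78 mm / 400 = 0.195.

Request:
carry_out:
  motion:
    - [[0,0,0,0,-0.0075,-0.03,-0.14],[0,0,0,0,-0.0075,-0.0675,-0.1],[0,0,0,0.05,-0.02,-0.0725,0.07],[0,0,0,0.125,-0.04,-0.0725,0.07],[0,0,0,0.195,-0.055,-0.05,0.07],[0,0,0,0.215,-0.0575,0,0.07],[0,0,0,0.215,-0.0575,0.0625,0.07],[0,0,0,0.215,-0.0575,0.09,0.07]]

```text
time: 5.65
position: [0.4342, -0.1927, 0.1621]
tcp_rot: [[-0.715, 0.699, -0.001], [0.699, 0.715, -0.0], [0.0, -0.001, -1.0]]
wrist_force: [0.2, -0.4, 0.1]
grip_width: 0.0498
grip_force: 0.0
```

```bash
python3 look.py wr3.png; python3 - <<'E'
from h import *
p=cap("scene"); w,u,v=pts(p); c=p["color"][v,u].astype(int)
red=(c[:,2]>90)&(c[:,2]>2*c[:,1])&(c[:,2]>2*c[:,0])&(w[:,2]>.2)&(w[:,2]<.215)
print(w[red].mean(0),loc(w[red]))
E
```

```text
5.65 [ 0.4342 -0.1927  0.1621] [[-0.715, 0.699, -0.001], [0.699, 0.715, -0.0], [0.0, -0.001, -1.0]] [ 40.9  25.9 -32.3 125.9  24.6  34.2  36.2] [ 0.16 -0.39  0.1 ]
handle heading 134.8 joint 0.339 7615
tcp loc [140.1  -1.6]
[ 0.49917744 -0.24752473  0.20442536] [[0.05548036 0.01217735]
 [0.05323442 0.01171585]
 [0.05740337 0.0050683 ]
 [0.05489944 0.00564522]
 [0.05311023 0.00350235]
 [0.05738216 0.00543298]
 [0.05557476 0.00334273]]
```

View pics/wr3.png

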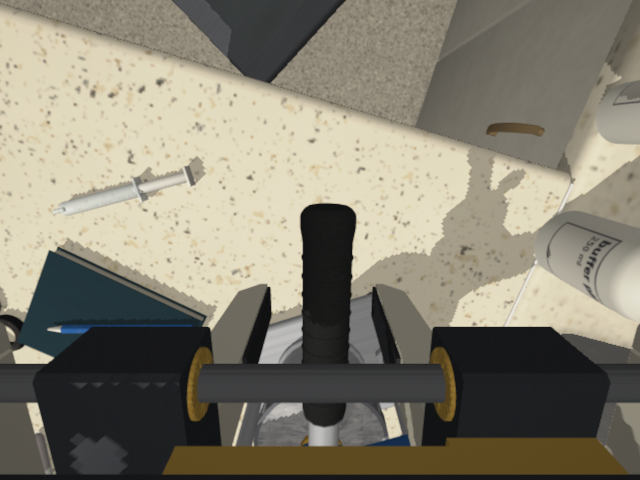

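The wrist view shows the bar centred between the jaws (px (328,300)). The tab moved 21.2 mm from its start, matching the full 21.8 mm chord, so the lever is on tighten. Next is the anticlockwise free-wheel swing.

```bash
cat > plan.py <<'E'
from h import *
import sys
# args: tcp headings h1, yaw heading y1, rows, [z]
h1,y1,n=float(sys.argv[1]),float(sys.argv[2]),int(sys.argv[3])
s=env.state(); P=np.array(s["position"]); R=np.array(s["tcp_rot"])
k=P[:2]-S; h0=np.degrees(np.arctan2(k[1],k[0]))%360; y0=np.degrees(np.arctan2(R[1,1],R[0,1])); r0=np.hypot(*k)*1000
print("now heading",round(h0,1),"r",round(r0,1),"yaw",round(y0,1),"z",round(P[2],4),"q",np.round(s["q"],0))
for i in range(1,n+1):
    h=np.radians(h0+(h1-h0)*i/n); r=.14 if i>2 else (r0+(140-r0)*i/2)/1000
    d=np.array([*(S+r*np.array([np.cos(h),np.sin(h)])),.1625])-P
    t=(R.T@d)*1000
    print([0,0,round(-(y1-y0)*i/n,1)]+[int(round(x)) for x in t],end=", ")
print()
E
python3 plan.py 170 75 8
```

```text
now heading 135.3 r 139.9 yaw 45.6 z 0.1621 q [ 41.  26. -32. 126.  25.  34.  36.]
[0, 0, np.float64(-3.7), 0, -11, 0], [0, 0, np.float64(-7.3), -1, -21, 0], [0, 0, np.float64(-11.0), -3, -32, 0], [0, 0, np.float64(-14.7), -6, -42, 0], [0, 0, np.float64(-18.3), -10, -52, 0], [0, 0, np.float64(-22.0), -14, -62, 0], [0, 0, np.float64(-25.7), -19, -71, 0], [0, 0, np.float64(-29.4), -24, -80, 0],
```

Scaled: -80 mm / 400 = -0.2, -71 mm / 400 = -0.1775, -29 degrees / 120 = -0.2417.

Request:
carry_out:
  motion:
    - [[0,0,-0.0333,0,-0.025,0,0.07],[0,0,-0.0583,-0.0025,-0.0525,0,0.07],[0,0,-0.0917,-0.0075,-0.08,0,0.07],[0,0,-0.125,-0.015,-0.105,0,0.07],[0,0,-0.15,-0.025,-0.13,0,0.07],[0,0,-0.1833,-0.035,-0.155,0,0.07],[0,0,-0.2167,-0.0475,-0.1775,0,0.07],[0,0,-0.2417,-0.06,-0.2,0,0.07]]

```text
time: 6.55
position: [0.3965, -0.2669, 0.1637]
tcp_rot: [[-0.965, 0.262, 0.001], [0.262, 0.965, -0.0], [-0.001, -0.0, -1.0]]
wrist_force: [0.1, 1.5, -0.1]
grip_width: 0.0499
grip_force: 0.7
```

```bash
python3 plan.py 212 105 8; python3 look.py
```

```text
now heading 170.1 r 139.6 yaw 74.8 z 0.1637 q [ 57.  28. -41. 125.  30.  37.  69.]
[0, 0, np.float64(-3.8), -2, -13, 1], [0, 0, np.float64(-7.6), -4, -25, 1], [0, 0, np.float64(-11.3), -8, -37, 1], [0, 0, np.float64(-15.1), -13, -49, 1], [0, 0, np.float64(-18.9), -20, -60, 1], [0, 0, np.float64(-22.7), -27, -71, 1], [0, 0, np.float64(-26.4), -35, -81, 1], [0, 0, np.float64(-30.2), -44, -90, 1], 
6.55 [ 0.3965 -0.2669  0.1637] [[-0.965, 0.262, 0.001], [0.262, 0.965, -0.0], [-0.001, -0.0, -1.0]] [ 57.   27.8 -40.9 125.2  30.5  37.   69.1] [ 0.15  1.55 -0.13]
handle heading 164.3 joint -0.176 7416
tcp loc [138.9 -14. ]
```

Free-wheeling at about 1.5 N confirms tighten, and the handle is already past the middle. I carry on to get a full stroke.

Scaled: -90 mm / 400 = -0.225, -81 mm / 400 = -0.2025, -30 degrees / 120 = -0.25.

Request:
carry_out:
  motion:
    - [[0,0,-0.0333,-0.005,-0.0325,0,0.07],[0,0,-0.0667,-0.01,-0.0625,0,0.07],[0,0,-0.0917,-0.02,-0.0925,0,0.07],[0,0,-0.125,-0.0325,-0.1225,0,0.07],[0,0,-0.1583,-0.05,-0.15,0,0.07],[0,0,-0.1917,-0.0675,-0.1775,0,0.07],[0,0,-0.2167,-0.0875,-0.2025,0,0.07],[0,0,-0.25,-0.11,-0.225,0,0.07]]

```text
time: 7.4
position: [0.4143, -0.3655, 0.1634]
tcp_rot: [[-0.967, -0.253, -0.001], [-0.253, 0.967, -0.0], [0.001, -0.0, -1.0]]
wrist_force: [-1.8, 1.5, -0.1]
grip_width: 0.0495
grip_force: 0.8
```

```bash
python3 look.py;  python3 plan.py 178 90 8
```

```text
7.4 [ 0.4143 -0.3655  0.1634] [[-0.967, -0.253, -0.001], [-0.253, 0.967, -0.0], [0.001, -0.0, -1.0]] [ 68.3  34.8 -48.4 115.8  36.6  45.8 102.8] [-1.78  1.45 -0.05]
handle heading 206.3 joint -0.909 7583
tcp loc [140.3 -13.8]
now heading 212.8 r 141.0 yaw 104.8 z 0.1633 q [ 68.  35. -48. 116.  37.  46. 103.]
[0, 0, np.float64(1.9), 2, 10, 1], [0, 0, np.float64(3.7), 4, 21, 1], [0, 0, np.float64(5.6), 5, 32, 1], [0, 0, np.float64(7.4), 6, 42, 1], [0, 0, np.float64(9.3), 6, 53, 1], [0, 0, np.float64(11.1), 4, 63, 1], [0, 0, np.float64(13.0), 3, 74, 1], [0, 0, np.float64(14.8), 0, 84, 1],
```

Scaled: 84 mm / 400 = 0.21, 74 mm / 400 = 0.185, 15 degrees / 120 = 0.125.

Request:
carry_out:
  motion:
    - [[0,0,0.0167,0.005,0.025,0,0.07],[0,0,0.0333,0.01,0.0525,0,0.07],[0,0,0.05,0.0125,0.08,0,0.07],[0,0,0.0583,0.015,0.105,0,0.07],[0,0,0.075,0.015,0.1325,0,0.07],[0,0,0.0917,0.0125,0.1575,0,0.07],[0,0,0.1083,0.0075,0.185,0,0.07],[0,0,0.125,0,0.21,0,0.07]]

```text
time: 8.25
position: [0.3925, -0.2838, 0.163]
tcp_rot: [[-1.0, 0.01, -0.001], [0.01, 1.0, -0.001], [0.001, -0.001, -1.0]]
wrist_force: [-3.0, -3.7, -1.0]
grip_width: 0.0498
grip_force: 1.8
```

```bash
python3 look.py;  python3 plan.py 160 75 8
```

```text
8.25 [ 0.3925 -0.2838  0.163 ] [[-1.0, 0.01, -0.001], [0.01, 1.0, -0.001], [0.001, -0.001, -1.0]] [ 61.4  29.4 -45.  124.3  33.6  39.   82.5] [-3.01 -3.68 -1.04]
handle heading 183.5 joint -0.512 7382
tcp loc [140.8  15.8]
now heading 176.4 r 141.4 yaw 89.4 z 0.1632 q [ 61.  29. -45. 124.  33.  39.  82.]
[0, 0, np.float64(1.8), -1, 5, 1], [0, 0, np.float64(3.6), -2, 10, 1], [0, 0, np.float64(5.4), -3, 15, 1], [0, 0, np.float64(7.2), -4, 20, 1], [0, 0, np.float64(9.0), -5, 25, 1], [0, 0, np.float64(10.8), -6, 30, 1], [0, 0, np.float64(12.6), -8, 34, 1], [0, 0, np.float64(14.4), -9, 39, 1],
```

Scaled: 39 mm / 400 = 0.0975, 34 mm / 400 = 0.085, 15 degrees / 120 = 0.125.

Request:
carry_out:
  motion:
    - [[0,0,0.0167,-0.0025,0.0125,0,0.07],[0,0,0.0333,-0.005,0.025,0,0.07],[0,0,0.0417,-0.0075,0.0375,0,0.07],[0,0,0.0583,-0.01,0.05,0,0.07],[0,0,0.075,-0.0125,0.0625,0,0.07],[0,0,0.0917,-0.015,0.075,0,0.07],[0,0,0.1083,-0.02,0.085,0,0.07],[0,0,0.125,-0.0225,0.0975,0,0.07]]

```text
time: 9.1
position: [0.4025, -0.2448, 0.1628]
tcp_rot: [[-0.964, 0.267, -0.0], [0.267, 0.964, -0.0], [0.0, -0.001, -1.0]]
wrist_force: [-0.5, -3.9, -0.6]
grip_width: 0.0497
grip_force: 1.8
```

```bash
cat >> look.py <<'E'
t=np.radians(A); F=np.array(s["wrist_force"]); print("cw pull",round(-(F[0]*np.sin(t)-F[1]*np.cos(t)),2),"radial",round(F[0]*np.cos(t)+F[1]*np.sin(t),2))
E
python3 look.py;  python3 plan.py 144 60 8
```

```text
9.1 [ 0.4025 -0.2448  0.1628] [[-0.964, 0.267, -0.0], [0.267, 0.964, -0.0], [0.0, -0.001, -1.0]] [ 54.2  27.4 -40.8 126.1  30.5  36.5  65.9] [-0.52 -3.93 -0.65]
handle heading 166.1 joint -0.207 7495
tcp loc [138.7  13.1]
cw pull 3.94 radial -0.45
now heading 160.3 r 139.3 yaw 74.5 z 0.1628 q [ 54.  27. -41. 126.  30.  36.  66.]
[0, 0, np.float64(1.8), 0, 5, 0], [0, 0, np.float64(3.6), 0, 10, 0], [0, 0, np.float64(5.4), -1, 15, 0], [0, 0, np.float64(7.2), -2, 20, 0], [0, 0, np.float64(9.0), -3, 25, 0], [0, 0, np.float64(10.9), -5, 29, 0], [0, 0, np.float64(12.7), -6, 34, 0], [0, 0, np.float64(14.5), -8, 39, 0],
```

Scaled: 39 mm / 400 = 0.0975, 34 mm / 400 = 0.085, 15 degrees / 120 = 0.125.

Request:
carry_out:
  motion:
    - [[0,0,0.0167,0,0.0125,0,0.07],[0,0,0.0333,0,0.025,0,0.07],[0,0,0.0417,-0.0025,0.0375,0,0.07],[0,0,0.0583,-0.005,0.05,0,0.07],[0,0,0.075,-0.0075,0.0625,0,0.07],[0,0,0.0917,-0.0125,0.0725,0,0.07],[0,0,0.1083,-0.015,0.085,0,0.07],[0,0,0.125,-0.02,0.0975,0,0.07]]

```text
time: 9.95
position: [0.4205, -0.2091, 0.1627]
tcp_rot: [[-0.862, 0.506, -0.001], [0.506, 0.862, -0.0], [0.001, -0.001, -1.0]]
wrist_force: [-2.1, -2.8, 0.7]
grip_width: 0.0499
grip_force: 1.8
```

```bash
python3 look.py;  python3 plan.py 128 47 8
```

```text
9.95 [ 0.4205 -0.2091  0.1627] [[-0.862, 0.506, -0.001], [0.506, 0.862, -0.0], [0.001, -0.001, -1.0]] [ 46.4  26.4 -36.5 126.4  27.4  35.1  49.4] [-2.14 -2.8   0.74]
handle heading 149.7 joint 0.078 7524
tcp loc [139.3  13.5]
cw pull 3.49 radial 0.44
now heading 143.8 r 140.1 yaw 59.5 z 0.1627 q [ 46.  26. -37. 126.  27.  35.  49.]
[0, 0, np.float64(1.6), -1, 5, 0], [0, 0, np.float64(3.1), -1, 10, 0], [0, 0, np.float64(4.7), -2, 14, 0], [0, 0, np.float64(6.3), -3, 19, 0], [0, 0, np.float64(7.8), -5, 24, 0], [0, 0, np.float64(9.4), -6, 28, 0], [0, 0, np.float64(11.0), -7, 33, 0], [0, 0, np.float64(12.5), -9, 37, 0],
```

Scaled: 37 mm / 400 = 0.0925, 33 mm / 400 = 0.0825, 13 degrees / 120 = 0.1083.

Request:
carry_out:
  motion:
    - [[0,0,0.0167,0,0.0125,0,0.07],[0,0,0.025,-0.0025,0.025,0,0.07],[0,0,0.0417,-0.005,0.035,0,0.07],[0,0,0.05,-0.0075,0.0475,0,0.07],[0,0,0.0667,-0.0125,0.06,0,0.07],[0,0,0.075,-0.015,0.07,0,0.07],[0,0,0.0917,-0.0175,0.0825,0,0.07],[0,0,0.1083,-0.0225,0.0925,0,0.07]]

```text
time: 10.8
position: [0.4467, -0.1814, 0.1623]
tcp_rot: [[-0.727, 0.687, -0.001], [0.687, 0.727, 0.0], [0.001, -0.001, -1.0]]
wrist_force: [-5.2, -1.5, 0.7]
grip_width: 0.0496
grip_force: 2.0
```

```bash
python3 look.py;  python3 plan.py 113 36 8
```

```text
10.8 [ 0.4467 -0.1814  0.1623] [[-0.727, 0.687, -0.001], [0.687, 0.727, 0.0], [0.001, -0.001, -1.0]] [ 39.3  26.4 -32.6 125.   24.7  34.9  35.4] [-5.25 -1.47  0.75]
handle heading 134.2 joint 0.349 7635
tcp loc [139.5  13.9]
cw pull 4.78 radial 2.61
now heading 128.2 r 140.1 yaw 46.5 z 0.1624 q [ 39.  26. -33. 125.  25.  35.  35.]
[0, 0, np.float64(1.3), -1, 5, 0], [0, 0, np.float64(2.6), -2, 9, 0], [0, 0, np.float64(3.9), -3, 14, 0], [0, 0, np.float64(5.3), -4, 18, 0], [0, 0, np.float64(6.6), -5, 23, 0], [0, 0, np.float64(7.9), -7, 27, 0], [0, 0, np.float64(9.2), -9, 31, 0], [0, 0, np.float64(10.5), -10, 36, 0],
```

Scaled: 18 mm / 400 = 0.045, 15 mm / 400 = 0.0375, 6 degrees / 120 = 0.05.

Request:
carry_out:
  motion:
    - [[0,0,0.0083,0,0.0075,0,0.07],[0,0,0.0167,-0.0025,0.015,0,0.07],[0,0,0.025,-0.0025,0.0225,0,0.07],[0,0,0.0333,-0.005,0.03,0,0.07],[0,0,0.0417,-0.0075,0.0375,0,0.07],[0,0,0.05,-0.01,0.045,0,0.07]]

```text
time: 11.45
position: [0.4624, -0.1712, 0.1625]
tcp_rot: [[-0.65, 0.76, -0.001], [0.76, 0.65, 0.0], [0.001, -0.0, -1.0]]
wrist_force: [-5.7, -0.2, 0.2]
grip_width: 0.0497
grip_force: 2.1
```

```bash
python3 look.py
```

```text
11.45 [ 0.4624 -0.1712  0.1625] [[-0.65, 0.76, -0.001], [0.76, 0.65, 0.0], [0.001, -0.0, -1.0]] [ 36.2  26.7 -30.7 123.8  23.5  35.2  29.2] [-5.68 -0.23  0.19]
handle heading 126.6 joint 0.482 7714
tcp loc [138.8  13.9]
cw pull 4.7 radial 3.2
```

Scaled: 18 mm / 400 = 0.045, 15 mm / 400 = 0.0375, 7 degrees / 120 = 0.0583.

Request:
carry_out:
  motion:
    - [[0,0,0.0083,-0.0025,0.0075,0,0.07],[0,0,0.0167,-0.005,0.015,0,0.07],[0,0,0.0333,-0.005,0.0225,0,0.07],[0,0,0.0417,-0.0075,0.03,0,0.07],[0,0,0.05,-0.01,0.0375,0,0.07],[0,0,0.0583,-0.0125,0.045,0,0.07]]

```text
time: 12.1
position: [0.4793, -0.1634, 0.1626]
tcp_rot: [[-0.553, 0.833, -0.001], [0.833, 0.553, 0.0], [0.0, -0.001, -1.0]]
wrist_force: [-5.3, -1.5, 0.8]
grip_width: 0.0495
grip_force: 2.5
```

```bash
python3 look.py
```

```text
12.1 [ 0.4793 -0.1634  0.1626] [[-0.553, 0.833, -0.001], [0.833, 0.553, 0.0], [0.0, -0.001, -1.0]] [ 33.2  27.1 -28.6 122.3  22.   35.6  22.7] [-5.31 -1.49  0.75]
handle heading 119.0 joint 0.614 7796
tcp loc [138.1  14. ]
cw pull 5.37 radial 1.27
```

Scaled: 18 mm / 400 = 0.045, 15 mm / 400 = 0.0375, 7 degrees / 120 = 0.0583.

Request:
carry_out:
  motion:
    - [[0,0,0.0083,-0.0025,0.0075,0,0.07],[0,0,0.0167,-0.005,0.015,0,0.07],[0,0,0.0333,-0.005,0.0225,0,0.07],[0,0,0.0417,-0.0075,0.03,0,0.07],[0,0,0.05,-0.01,0.0375,0,0.07],[0,0,0.0583,-0.0125,0.045,0,0.07]]

```text
time: 12.75
position: [0.4964, -0.1576, 0.1625]
tcp_rot: [[-0.448, 0.894, -0.002], [0.894, 0.448, 0.0], [0.001, -0.002, -1.0]]
wrist_force: [-6.7, 0.5, 0.9]
grip_width: 0.0502
grip_force: 3.2
```

```bash
python3 look.py
```

```text
12.75 [ 0.4964 -0.1576  0.1625] [[-0.448, 0.894, -0.002], [0.894, 0.448, 0.0], [0.001, -0.002, -1.0]] [ 30.5  27.6 -26.5 120.6  20.5  36.2  16.4] [-6.72  0.46  0.93]
handle heading 111.5 joint 0.745 7853
tcp loc [137.9  14. ]
cw pull 6.08 radial 2.89
```

Scaled: 18 mm / 400 = 0.045, 15 mm / 400 = 0.0375, 6 degrees / 120 = 0.05.

Request:
carry_out:
  motion:
    - [[0,0,0.0083,-0.0025,0.0075,0,0.07],[0,0,0.0167,-0.005,0.015,0,0.07],[0,0,0.025,-0.005,0.0225,0,0.07],[0,0,0.0333,-0.0075,0.03,0,0.07],[0,0,0.0417,-0.01,0.0375,0,0.07],[0,0,0.05,-0.0125,0.045,0,0.07]]

```text
time: 13.4
position: [0.5141, -0.1535, 0.1623]
tcp_rot: [[-0.352, 0.936, -0.003], [0.936, 0.352, 0.001], [0.002, -0.003, -1.0]]
wrist_force: [-9.3, 2.7, 2.2]
grip_width: 0.0498
grip_force: 3.9
```

```bash
python3 look.py; python3 plan.py 93 15 6
```

```text
13.4 [ 0.5141 -0.1535  0.1623] [[-0.352, 0.936, -0.003], [0.936, 0.352, 0.001], [0.002, -0.003, -1.0]] [ 28.2  28.3 -24.7 118.7  19.2  37.   11.2] [-9.3   2.69  2.2 ]
handle heading 104.0 joint 0.877 7896
tcp loc [138.3  13.9]
cw pull 8.38 radial 4.86
now heading 98.0 r 139.1 yaw 20.6 z 0.1624 q [ 28.  28. -25. 119.  19.  37.  11.]
[0, 0, np.float64(0.9), 0, 2, 0], [0, 0, np.float64(1.9), 0, 4, 0], [0, 0, np.float64(2.8), -1, 6, 0], [0, 0, np.float64(3.7), -1, 8, 0], [0, 0, np.float64(4.6), -2, 10, 0], [0, 0, np.float64(5.6), -2, 12, 0],
```

Scaled: 15 mm / 400 = 0.0375, 12 mm / 400 = 0.03, 5 degrees / 120 = 0.0417.

Request:
carry_out:
  motion:
    - [[0,0,0.0083,0,0.0075,0,0.07],[0,0,0.0167,0,0.015,0,0.07],[0,0,0.025,-0.0025,0.0225,0,0.07],[0,0,0.0333,-0.005,0.03,0,0.07],[0,0,0.0417,-0.0075,0.0375,0,0.07]]

```text
time: 13.95
position: [0.529, -0.1514, 0.1623]
tcp_rot: [[-0.269, 0.963, -0.003], [0.963, 0.269, 0.0], [0.001, -0.003, -1.0]]
wrist_force: [-9.6, 1.0, 2.2]
grip_width: 0.0496
grip_force: 4.4
```

```bash
python3 look.py; python3 plan.py 88 15 6
```

```text
13.95 [ 0.529  -0.1514  0.1623] [[-0.269, 0.963, -0.003], [0.963, 0.269, 0.0], [0.001, -0.003, -1.0]] [ 26.4  28.9 -23.1 117.   18.1  37.6   6.9] [-9.58  0.95  2.25]
handle heading 97.7 joint 0.986 7884
tcp loc [139.   13.8]
cw pull 9.37 radial 2.23
now heading 91.8 r 139.7 yaw 15.5 z 0.1624 q [ 26.  29. -23. 117.  18.  38.   7.]
[0, 0, np.float64(0.1), 0, 2, 0], [0, 0, np.float64(0.2), -1, 3, 0], [0, 0, np.float64(0.3), -1, 5, 0], [0, 0, np.float64(0.4), -1, 6, 0], [0, 0, np.float64(0.5), -2, 7, 0], [0, 0, np.float64(0.5), -2, 9, 0],
```

Scaled: 6 mm / 400 = 0.015, 4 mm / 400 = 0.01, 1 degrees / 120 = 0.0083.

Request:
carry_out:
  motion:
    - [[0,0,0,0,0.005,0,0.07],[0,0,0,-0.0025,0.01,0,0.07],[0,0,0.0083,-0.0025,0.015,0,0.07]]

```text
time: 14.3
position: [0.5349, -0.1506, 0.1623]
tcp_rot: [[-0.253, 0.968, -0.004], [0.968, 0.253, 0.0], [0.001, -0.003, -1.0]]
wrist_force: [-9.7, -0.2, 3.0]
grip_width: 0.0496
grip_force: 4.6
```

```bash
python3 look.py
```

```text
14.3 [ 0.5349 -0.1506  0.1623] [[-0.253, 0.968, -0.004], [0.968, 0.253, 0.0], [0.001, -0.003, -1.0]] [ 26.   29.2 -22.8 116.3  17.9  38.    6.1] [-9.67 -0.23  2.99]
handle heading 95.2 joint 1.029 7837
tcp loc [139.7  13.7]
cw pull 9.65 radial 0.66
```

Scaled: -110 mm / 400 = -0.275, -90 mm / 400 = -0.225.

Request:
carry_out:
  motion:
    - [[0,0,0,0,-0.0175,0,0.07],[0,0,0,0,-0.035,0,0.07],[0,0,0,0,-0.035,-0.0125,0.07],[0,0,0,0,-0.035,-0.075,0.07],[0,0,0,0,-0.035,-0.15,0.07],[0,0,0,0,-0.035,-0.225,0.07],[0,0,0,0,-0.035,-0.275,0.07],[0,0,0,0,-0.035,-0.275,0.07]]

```text
time: 15.15
position: [0.5255, -0.1547, 0.2762]
tcp_rot: [[-0.253, 0.968, 0.007], [0.968, 0.253, -0.002], [-0.003, 0.007, -1.0]]
wrist_force: [0.5, 1.2, 0.1]
grip_width: 0.0499
grip_force: 0.0
```

```bash
python3 look.py; python3 - <<'E'
from h import *
p=cap("scene")
for l in ["buffer_bottle","saline_bottle","sample_cup","forceps"]:
    for r in spotter.silhouettes(p,l)[:1]:
        w,u,v=pts(p,r["mask"]); print(l,r["extent"],np.round(np.median(w,0),3))
cv2.imwrite("pics/s2.png",cv2.resize(p["color"][150:350,200:460],None,fx=3,fy=3,interpolation=cv2.INTER_CUBIC))
E
```

```text
15.15 [ 0.5255 -0.1547  0.2762] [[-0.253, 0.968, 0.007], [0.968, 0.253, -0.002], [-0.003, 0.007, -1.0]] [ 30.4  20.6 -26.7 110.9  11.9  50.7  12.4] [0.54 1.15 0.07]
handle heading 98.9 joint 0.965 3223
tcp loc [136.   12.7]
tab 106 [28.5  9.9] lever rad 0.332
cw pull -0.71 radial 1.05
buffer_bottle [258.2, 199.5, 27.5, 50.0] [ 0.579 -0.062  0.06 ]
saline_bottle [220.5, 208.2, 19.0, 44.0] [0.527 0.038 0.057]
sample_cup [421.2, 323.5, 54.7, 24.5] [ 0.468 -0.591  0.007]
forceps [420.9, 324.5, 55.2, 21.0] [ 0.468 -0.596  0.006]
```

View pics/s2.png

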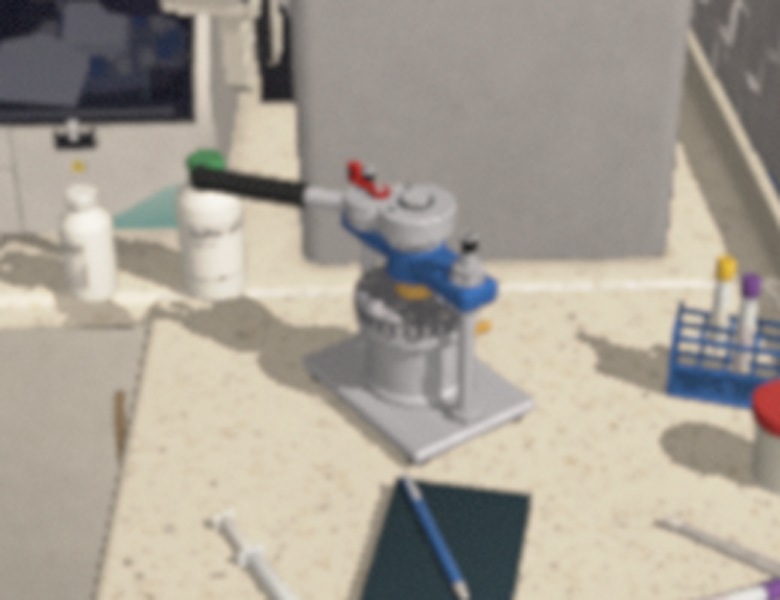

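The scene view shows the red lever on the clockwise side (px (365,178)), the bottles and cup standing, and the gripper clear. The pull reached about 9.7 N, so I hand the job in.

```bash
python3 -c "
from plant import workorder; print(workorder.job_done())"
```

```text
the job is handed in; nothing more can be done
None
```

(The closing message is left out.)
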